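# Set the leather splitter's thickness dial to the red tab and lock it

### The job

Set up the bench leather splitter for the next batch of straps: with a fingertip, push the black dial round by its blue arms, gently and without gripping it, until its white index line lines up with the red setting tab on the scale. Then press the yellow-tipped lock lever down fully so that the setting stays. Leave the red tab and the things standing around the machine where they are.

Things in the scene. Friction and masses are not known exactly. Their poses are not given: they have to be found in the camera images.
- splitter: green leather splitter bolted to the bench: base 190 (x) x 260 (y) mm, 178 mm high to the dial's hub (lock lever while up: 200 mm). Origin: centre of the underside, below the dial's axis; infeed side faces its -x, lock lever on its -y side, z up. White scale ring sector round the dial: radii 61.5 to 83.5 mm, top 145 mm above the bench, black lines 10 degrees apart
- dial_centre (a point): point on the dial's vertical axis, level with scale and skirt, 145 mm above the bench; fixed to the machine
- dial: dial on top of the machine: flat round black skirt, radius 60 mm, top 145 mm above the bench, with a blue hub (radius 22 mm, 33 mm above the skirt) and three upright blue arms 120 degrees apart, 16 mm wide, reaching 52 mm from the axis, 25 mm high above the skirt: push an arm's side to turn it. Origin on the axis, 131 mm above the bench
- dial_turn (a joint): turn of the dial (rad): grows clockwise seen from above, -0.05 to 2.75 between stops. Stiff: about 0.12 N m, some 3 N at an arm; while the lock is up it can be pushed either way and stays where it is left. Turning it lowers the presser bar inside
- index_mark (a point): outer end of the dial's white index line (4 mm wide, painted on the skirt), 61 mm from the axis, 145 mm above the bench; it turns with the dial. The line lies midway between two of the three arms
- target_line (a point): tip of the red setting tab's pointer (3 mm wide), 61 mm from the dial's axis, 145 mm above the bench: the index mark meets this point when they line up. The tab is a stiff red clip over the scale ring, 12 mm wide, radii 62 to 88 mm, 2 mm proud of it. At the start it lies 0.6 to 2.5 rad clockwise (from above) of the index
- lock_ball (a point): centre of the yellow ball (18 mm diameter) at the end of the lock lever, 65 mm from the lever's pivot. The pivot axis is level, 140.5 mm above the bench, 70.5 mm from the dial's axis on the machine's -y side; the 10 mm thick handle points away from the dial
- lock (a joint): lock lever angle (rad): at 0 it stands free, 50 degrees above level; grows as the ball is pressed down (and swings outwards); 0.873 is fully down, handle level, on its stop. Takes 2 to 6 N at the ball, stays where it is left; when down its cam clamps the dial's rim (then over 12 N at an arm to slip it) without turning it
- glue_bottle: loose squeeze bottle of red glue with white cap and pale spout, 58 mm diameter, 172 mm tall; origin at the centre of its underside. Leave alone
- cement_tin: loose dark red tin with a yellow band, 83 mm diameter, 98 mm tall; origin at the centre of its underside. Leave alone
- rivet_jar: loose cream-coloured jar with a red screw lid, 72 mm diameter, 110 mm tall; origin at the centre of its underside. Leave alone
- awl: loose tool with a brown wooden handle 26 mm thick and a thin steel blade, 170 mm long, lying along its x axis, origin under its middle. Leave alone

How it is judged:
On the way, in this order (a step that is already met when the one before it is completed fails the run):
1. the dial's index line stands at the red tab's pointer, with the lock still up (distance between index_mark and target_line below 0.003 m and value of joint lock below 0.4 rad), for 0.3 s.
2. the lock lever is fully down (value of joint lock above 0.78 rad), for 0.2 s.
At the end, for the whole second after the job is handed in: the index line is within 3 mm (2.8 degrees) of the red tab's pointer, the lock lever is down to within 5 degrees of its stop, and the red tab is where it was (3 mm) (distance between index_mark and target_line below 0.003 m and value of joint lock above 0.78 rad and distance of target_line from where it was at the start of the episode below 0.003 m); the robot touches nothing.
It fails at once if the red setting tab is shifted by more than 3 mm (distance of target_line from where it was at the start of the episode above 0.003 m).
It fails at once if the dial is gripped or forced: more than 25 N between the fingers and the dial (contact force between the fingers and dial above 25 N).
It fails at once if the glue bottle, tin, jar or awl is moved by more than 15 mm (distance of any of glue_bottle, cement_tin, rivet_jar, awl from where it was at the start of the episode above 0.015 m).
It also fails if it takes over 54 s, if anything falls off the work surface, if the arm or the gripper's body presses on something with over 40 N, if the wrist force passes 120 N, or if a joint passes its speed limit or range.

### The arm

A 6-joint arm with a two-finger parallel gripper is mounted at the origin on the work surface. World frame = base frame: x ahead of the robot, y to its left, z up, the work surface at z = 0. Lengths are in m, angles in rad, forces in N, time in s.
With the tool pointing down it reaches from about 0.325 to 0.775 m from the base axis. Payload 5.5 kg.
Tool frame: the origin (TCP) lies between the finger pads; the fingertips stand 8 mm ahead of it and the grasp point (between the pads) lies 11 mm behind it (tcp_to_tips is the distance from the TCP to the fingertips, in m); z points along the fingers, y is the direction in which the jaws open and shut (so a half turn about z gives the same grasp; the last joint's range is limited). The gripper opens to 88 mm and grips with 3 to 60 N. Pads are 20 mm wide; open, the fingers measure 115 mm over their backs; the gripper's body (75 mm by 178 mm) begins 61 mm behind the grasp point.
Start: joints at [1.148, 0.091, 1.231, -0, 1.82, -0.057], TCP at [0.215, 0.56, 0.231] pointing down, gripper open.
Joint ranges: [-2.87, 2.87], [-0.86, 2.18], [0.17, 2.46], [-1.51, 4.65], [0.06, 2.69], [-2.65, 2.65]. Speed limits (rad/s): [2.57, 2.57, 3.01, 3.14, 3.14, 3.14].

### API

Orientations are given as a unit quaternion [w, x, y, z].
In Python, from bench import * gives the robot as it stands. Calls block until the motion is done:
- move_to(position, orientation): joint-space move of the TCP to a pose.
- move_l(position, speed=0.15, orientation=None): straight line of the TCP; orientation=None keeps the orientation; speed is the mean speed in m/s.
- movej(angles): joint-space move.
- gripper_open() and close(): open the fingers fully, or close them until they stop; the grip force is fixed at half the most.
- hold(seconds).
- inverse_kinematics(position, orientation): joint angles nearest the present ones, or None.
- state(): the state.
- get_image(name): name is "side" or "top"; returns a dict with "frame" (480x640x3 uint8, blue, green, red), "depth" (480x640 float32, m along the optical axis (not along the pixel's ray), 0 where there is no reading), "camera_matrix" (3x3 intrinsics, pixels), "view" (4x4, takes a point from world to camera coordinates). Camera axes: x right, y up, looking along -z (the intrinsics and any distortion apply to the point x, -y, -z); pixel columns grow to the right and rows downward; lengths in m; the calibration is good to about 2 mm. A picture is of the moment at which its call begins.
A pose or a line that the arm cannot do raises IKError and nothing moves.
- job_done(): hands the job in, once; it reports no verdict.
The state is a dict: "time": time; "joint_pos": joint angles; "dq": joint speeds; "joint_torque": joint torques, N m; "ee_pos": TCP position; "ee_rot": TCP orientation; "ft_force": force on the tool from outside, world axes, zero at the start; "moment": the same for the moment, N m; "finger_gap": finger opening in m.
Only numpy, scipy, OpenCV 4.12 (cv2) and the standard library are available. Lean on these libraries where they do the work, as an engineer would, in place of code of your own. Each camera call takes 0.05 s, during which the arm holds its last target. There are 200 camera calls.

## Working session

There is one attempt and no reset: what is moved stays moved. The work goes in short steps, each a Python script; the robot and the scene stay as the last script left them, time stands still between calls to the robot, and variables do not carry over. Pictures are saved under pics/ and viewed, about 8 in all and at most 12, crops included, and the job is handed in when it is done.

```bash
mkdir -p pics
python3 - <<'E'
from bench import *
import cv2,numpy as np
s=state();print(s['time'],s['ee_pos'],s['ee_rot'])
for n in("top","side"):
    d=get_image(n);cv2.imwrite(f"pics/{n}0.png",d["frame"]);np.savez(f"{n}0.npz",**d)
    V=d["view"];print(n,d["camera_matrix"].tolist(),(-V[:3,:3].T@V[:3,3]),V[2,:3])
E
```

```text
0.0 [0.21450489 0.5600543  0.22953305] [-2.31735582e-04  1.81874551e-01  9.83321291e-01 -9.12746719e-04]
top [[439.4900625759443, 0.0, 322.4981345253281], [0.0, 439.4900625759443, 239.19676669503482], [0.0, 0.0, 1.0]] [0.51744254 0.03507196 1.03431679] [-0.07087247  0.01064511  0.99742858]
side [[557.7272457825114, 0.0, 316.93434053611765], [0.0, 557.7272457825114, 244.1421178875585], [0.0, 0.0, 1.0]] [ 0.07736933 -0.70793639  1.02936585] [-0.39117372 -0.57551565  0.71816771]
```

View pics/top0.png

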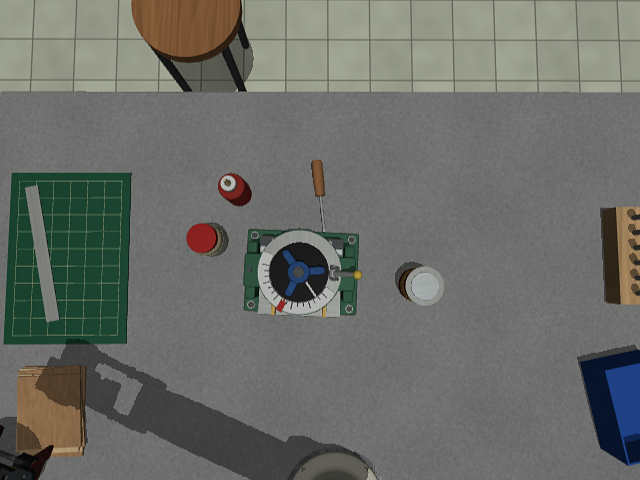

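View pics/side0.png

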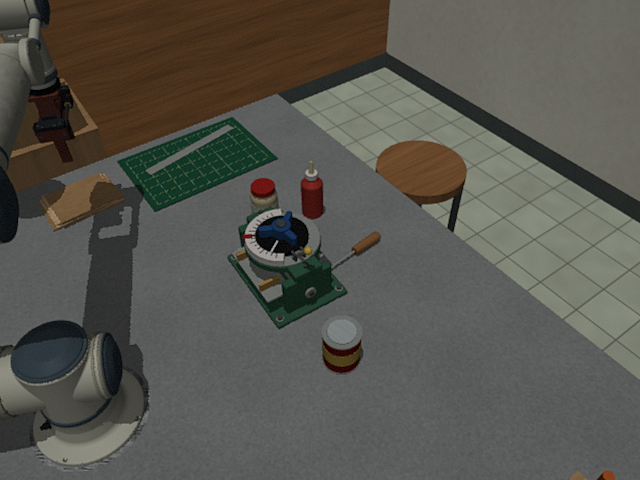

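The top view shows the dial centre near (298,271), the index line running to about (318,298), the red tab near (281,305) and the yellow ball at (357,274). The lever points right, toward world -y. Next I measure these in world coordinates.

```bash
cat > h.py <<'E'
from bench import *
import cv2,numpy as np
from scipy.optimize import least_squares
def ray(d,uv,z):
    uv=np.atleast_2d(uv).astype(float);K=d["camera_matrix"];V=d["view"];R=V[:3,:3];c=-R.T@V[:3,3]
    r=np.c_[(uv[:,0]-K[0,2])/K[0,0],-(uv[:,1]-K[1,2])/K[1,1],-np.ones(len(uv))]@R
    return c+r*((z-c[2])/r[:,2])[:,None]
def pix(d,p):
    V=d["view"];q=V[:3,:3]@np.array(p)+V[:3,3];K=d["camera_matrix"]
    return np.array([K[0,2]+K[0,0]*q[0]/-q[2],K[1,2]+K[1,1]*q[1]/q[2]])
def masks(d):
    h=cv2.cvtColor(d["frame"],cv2.COLOR_BGR2HSV);f=lambda a,b:cv2.inRange(h,a,b)
    return dict(blue=f((100,90,40),(125,255,255)),red=f((0,150,80),(8,255,255))|f((172,150,80),(180,255,255)),
      white=f((0,0,120),(180,50,255)),black=f((0,0,0),(180,255,45)),yellow=f((20,130,90),(35,255,255)))
def pts(m,d,z,c,r0,r1):
    v,u=np.nonzero(m);P=ray(d,np.c_[u,v],z)[:,:2];r=np.hypot(*(P-c).T);k=(r>r0)&(r<r1);return P[k]
def ang(P,c):
    w=(P-c)/np.hypot(*(P-c).T)[:,None];m=w.mean(0);return np.arctan2(m[1],m[0])
E
python3 - <<'E'
from h import *
for n,g in(("top",(298,271)),("side",(282,236))):
    d=dict(np.load(n+"0.npz"));m=masks(d)
    c=ray(d,g,.17)[0,:2]
    for i in range(3): c=pts(m["blue"],d,.170,c,0,.055).mean(0)
    print(n,"blue c",c)
    # ray-wise skirt edge -> circle fit
    E=[];gray=d["frame"].max(2)
    a=np.linspace(-np.pi,np.pi,181)
    for t in a:
        rr=np.arange(.05,.072,.0005)
        v=[cv2.getRectSubPix(gray,(1,1),tuple(map(float,pix(d,(c[0]+r*np.cos(t),c[1]+r*np.sin(t),.145)))))[0,0] for r in rr]
        gr=np.diff(np.array(v,float))
        if gr.max()>10: r=rr[gr.argmax()]; E.append(c+r*np.array([np.cos(t),np.sin(t)]))
    E=np.array(E);s=least_squares(lambda q:np.hypot(*(E-q[:2]).T)-q[2],[*c,.06],loss="soft_l1",f_scale=.001).x
    print("skirt fit",s,len(E))
    c2=s[:2]
    for nm,z,r0,r1 in(("red",.147,.058,.09),("white",.145,.03,.056)):
        P=pts(m[nm],d,z,c2,r0,r1);print(nm,len(P),P.mean(0),"ang",np.degrees(ang(P,c2)))
    P=pts(m["blue"],d,.170,c,.028,.052);A=np.arctan2(*(P-c).T[::-1]);print("arms mod120",np.degrees(np.angle(np.exp(3j*A).mean())/3))
    v,u=np.nonzero(m["yellow"]);P=ray(d,np.c_[u,v],.190);k=np.hypot(*(P[:,:2]-c2).T)<.14;k&=np.hypot(*(P[:,:2]-c2).T)>.09
    print("ball",k.sum(),np.c_[u,v][k].mean(0),P[k].mean(0))
    x,y=map(int,g);f=d["frame"][y-65:y+65,x-85:x+85];cv2.imwrite(f"pics/{n}0c.png",cv2.resize(f,None,fx=4,fy=4,interpolation=cv2.INTER_CUBIC))
t,s_=[dict(np.load(n+"0.npz")) for n in("top","side")]
for nm,(g1,g2),z in(("bottle",((230,184),(311,173)),.16),("jar",((202,238),(263,187)),.11),("tin",((425,286),(342,331)),.098)):
    print(nm,ray(t,g1,z)[0],ray(s_,g2,z)[0])
E
```

```text
top blue c [0.51519735 0.07333353]
skirt fit [0.51452744 0.07412872 0.0600124 ] 176
red 57 [0.4478463  0.11014393] ang 151.61848795876477
white 26 [0.47923084 0.04901275] ang -144.5062712180609
arms mod120 34.05963181590336
ball 81 [344.4691358  285.61728395] [ 0.48844224 -0.01583878  0.19      ]
side blue c [0.50213129 0.06516694]
skirt fit [0.51252839 0.07287344 0.06071926] 89
red 32 [0.44650781 0.11249352] ang 148.99681120497084
white 15 [0.47601161 0.0508214 ] ang -149.02603770986744
arms mod120 36.46721353025179
ball 48 [303.25   250.1875] [ 0.50160435 -0.03277176  0.19      ]
bottle [0.69108737 0.21116273 0.16      ] [0.68065657 0.19779425 0.16      ]
jar [0.58619594 0.27861316 0.11      ] [0.5842755  0.27628144 0.11      ]
tin [ 0.48378694 -0.19246409  0.098     ] [ 0.48460023 -0.19081414  0.098     ]
```

View pics/top0c.png

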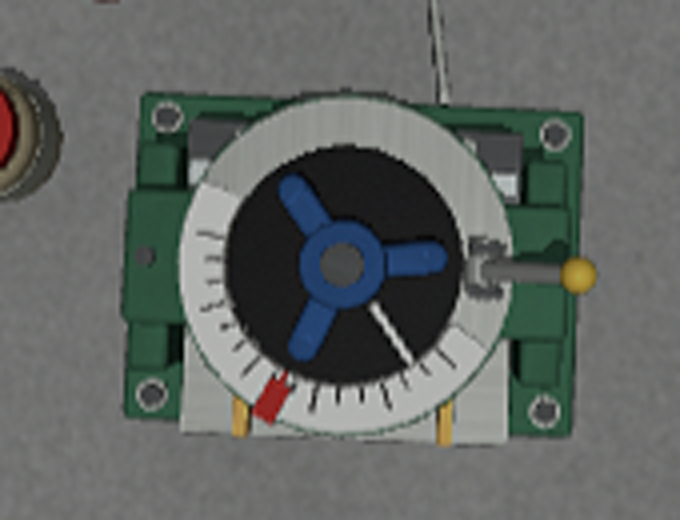

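```bash
cat >> h.py <<'E'
from scipy.spatial.transform import Rotation as Ro
C=np.array([.5137,.0736]); Z=.159
def quat(th):  # tool down, x = -radial at th
    x=-np.array([np.cos(th),np.sin(th),0]);z=np.array([0,0,-1.]);q=Ro.from_matrix(np.c_[x,np.cross(z,x),z]).as_quat();return [q[3],q[0],q[1],q[2]]
def fp(th,z=Z,off=.0215,r=.038):
    return [*(C+r*np.array([np.cos(th),np.sin(th)])+off*np.array([-np.sin(th),np.cos(th)])),z]
def push(a,b,n):
    for t in np.radians(np.linspace(a,b,n+1))[1:]:
        move_l(fp(t),speed=.05,orientation=quat(t)); f=state()["ft_force"]; print(round(np.degrees(t),1),np.round(f,1))
def look(name):
    d=get_image("top");m=masks(d);c=np.array([.51453,.07413])
    r=[];
    for nm,z,r0,r1 in(("red",.147,.060,.09),("white",.145,.03,.056)):
        P=pts(m[nm],d,z,c,r0,r1);r.append(np.degrees(ang(P,c))if len(P) else None);print(nm,len(P),r[-1])
    cv2.imwrite(f"pics/{name}.png",cv2.resize(d["frame"][206:336,213:383],None,fx=4,fy=4,interpolation=cv2.INTER_CUBIC))
    return r
E
python3 - <<'E'
from h import *
d=dict(np.load("top0.npz"));m=masks(d)["yellow"].copy();m[:,:350]=0;m[:,366:]=0
v,u=np.nonzero(m);k=(v>262)&(v<286);b=ray(d,[u[k].mean(),v[k].mean()],.190)[0,:2];c=np.array([.51453,.07413])
print("ball",k.sum(),b,np.hypot(*(b-c)),np.degrees(np.arctan2(*(b-c)[::-1])))
a=35.5
close()
t=np.radians(a+8)
move_to(fp(t,.26,.0215),quat(t));print(state()["joint_pos"],state()["time"],state()["finger_gap"])
move_l(fp(t),speed=.08);print(state()["ft_force"])
push(a+8,-22,9)
print(state()["time"]);t=np.radians(-16);move_l(fp(t),speed=.05);move_l(fp(t,.26),speed=.2)
look("a1");print(state()["time"])
E
```

```text
ball 58 [ 0.50945386 -0.04013896] 0.11438164801392595 -92.54356075223623
[ 1.53469597e-01 -6.52584055e-02  1.33637473e+00  2.35673294e-04
  1.87053762e+00 -2.17690827e+00] 3.4083 1.096854525659425e-05
[-0.36126203 -0.30853844  0.57386003]
36.2 [ 0.  -0.  -0.3]
28.9 [-0.1 -0.7  0.1]
21.7 [-0.3  0.3  0.4]
14.4 [-0.9  2.   0.9]
7.1 [-1.6  0.4  0.6]
-0.2 [-0.1  0.1  0.6]
-7.4 [-0.8  1.  -0. ]
-14.7 [-0.3  0.2 -0.2]
-22.0 [-0.8  0.9  0.3]
7.2917
red 9 150.6744094777719
white 641 9.8161379650737
8.25
```

View pics/a1.png

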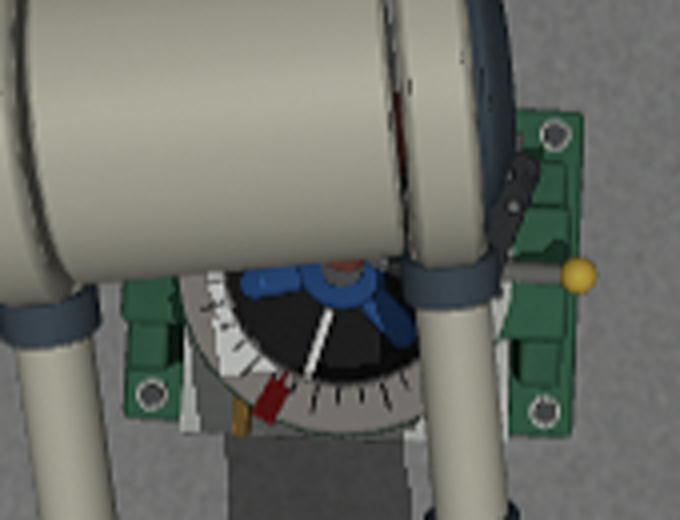

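The index line now runs (330,310)→(310,376), a little short of the tab at (275,398). The arm shades the dial, so I'll swing it aside for a clean measurement.

Run:
```python
from h import *
q=np.array(state()["joint_pos"]);q[0]+=.9;movej(list(q));look("a2");print(state()["time"])
```

```text
red 57 151.62026955950995
white 29 161.8670608083806
10.0833
```

View pics/a2.png

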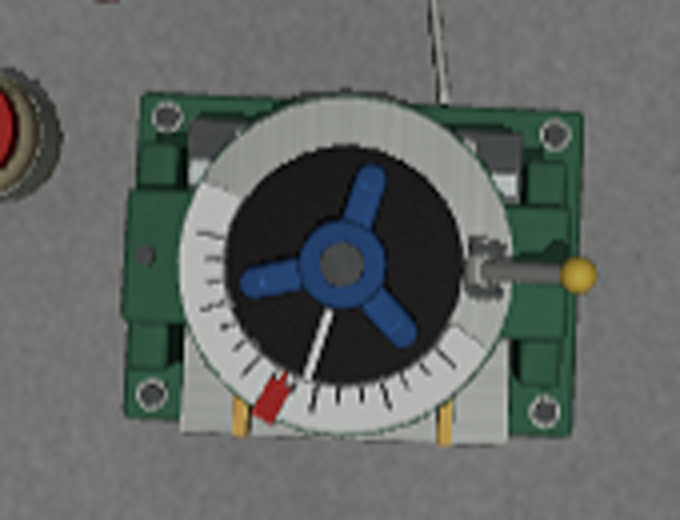

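Index 161.9°, tab 151.6°: 10.2° to go. The last push left the arm 3.9° short of the command, so I push to a commanded -32.2°.

Run:
```python
from h import *
t=np.radians(-14);move_to(fp(t,.26),quat(t));move_l(fp(t),speed=.1)
push(-14,-32.2,3);hold(.3)
t=np.radians(-26);move_l(fp(t),speed=.05);move_l(fp(t,.26),speed=.2)
q=np.array(state()["joint_pos"]);q[0]+=.9;movej(list(q));look("a3");print(state()["time"])
```

```text
-20.1 [ 0.1 -0.1 -0.5]
-26.1 [-1.   0.3  0.5]
-32.2 [1.7 1.9 1.7]
red 57 151.62026955950995
white 27 151.95873063859176
16.8333
```

View pics/a3.png

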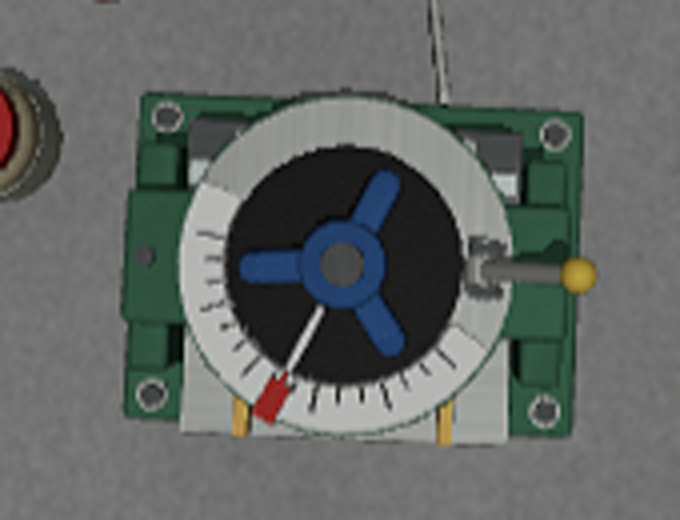

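The white line now runs straight into the tab's pointer at (287,373), 0.3° off. Next I press the lever, following the ball's arc.

Run:
```python
from h import *
t=np.radians(-92.5);u=np.array([np.cos(t),np.sin(t)])
def bp(phi,dz=0):
    p=np.radians(phi);return [*(C+u*(.0705+.065*np.cos(p))),.1405+.065*np.sin(p)+.017+dz]
move_to(bp(50,.05),quat(t));move_l(bp(50,.006),speed=.15)
for phi,dz in((40,0),(30,0),(20,0),(10,0),(0,0),(0,-.001),(0,-.002)):
    move_l(bp(phi,dz),speed=.05);f=state()["ft_force"];print(phi,dz,np.round(f,1),np.round(state()["ee_pos"],4))
    if abs(f[2])>25: break
hold(.3);print(state()["ft_force"])
p=bp(0,.1);move_l(p,speed=.2)
q=np.array(state()["joint_pos"]);q[0]+=.9;movej(list(q));look("a4")
d=get_image("top");m=masks(d)["yellow"].copy();m[:,:350]=0;m[:,380:]=0
v,w=np.nonzero(m);k=(v>262)&(v<290);b=ray(d,[w[k].mean(),v[k].mean()],.1405)[0,:2];print("ball r",np.hypot(*(b-[.51453,.07413])))
d=get_image("side");cv2.imwrite("pics/s4.png",cv2.resize(d["frame"][180:330,200:370],None,fx=4,fy=4,interpolation=cv2.INTER_CUBIC))
print(state()["time"])
```

```text
40 0 [ 0.  -3.1  5.5] [ 0.5091 -0.048   0.2007]
30 0 [-0.  -3.1  3.3] [ 0.5083 -0.0535  0.1904]
20 0 [ 0.5  0.3 -0. ] [ 0.5076 -0.0572  0.179 ]
10 0 [-0.4  0.  -0.2] [ 0.5076 -0.0605  0.168 ]
0 0 [-0.1 -1.9  3.7] [ 0.508  -0.062   0.1575]
0 -0.001 [-1.3 -0.8  6.4] [ 0.5081 -0.0621  0.1573]
0 -0.002 [-1.4 -1.7  9. ] [ 0.5082 -0.0621  0.1572]
[-1.43475513 -2.27055243  9.95460284]
red 58 151.55797913046842
white 27 151.95873063859176
ball r 0.13659105676102432
24.5333
```

View pics/a4.png

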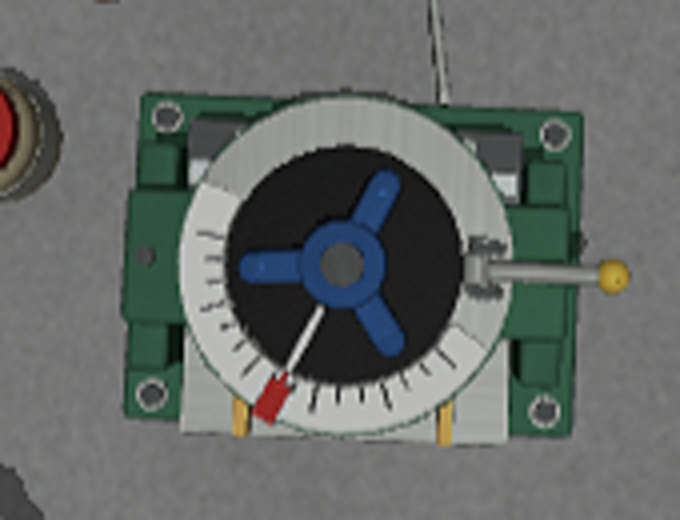

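View pics/s4.png

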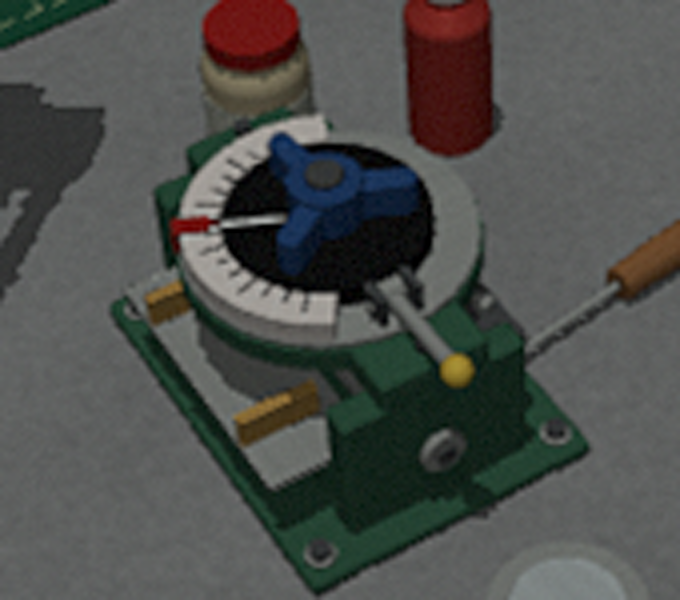

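The lever is level, with the ball at (613,276) in the top crop, and the index line is still on the pointer in both views. Handing in.

Run:
```python
from h import *
job_done();print(state()["time"])
```

```text
the job is handed in; nothing more can be done
the job is handed in; nothing more can be done
```

The dial is set to the red tab and locked, and I have handed the job in. `job_done()` reports no verdict, so what follows is from my own checks.

- **Dial:** I pushed one arm round in two stages with the closed fingertips. The wrist force sampled between moves stayed under about 3 N. The top camera puts the index at 151.96° and the tab at 151.6°, about 0.4° apart or 0.4 mm at the rim.
- **Lock lever:** I pressed it down until it met its stop. The arm stalled there at about 10 N, with the fingertips at 0.149 m. The ball is 136.6 mm from the dial axis, against 135.5 mm expected when fully down.
- **After locking:** The index reading was the same before and after pressing the lever. The tab read within 0.1° of its starting position.
- **Surroundings:** The arm was clear of everything at hand-in. The jar, bottle, tin and awl look untouched in the pictures, but I did not measure them again. The last logged time was 24.5 s of the 54 s allowed.

**Disagreement:** The two cameras put the dial centre about 2 mm apart, within the stated calibration. I read the alignment from the top camera alone, and the side view also shows the line on the pointer.

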